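# Snap open the fold-down sample stand and stand the offcut on it

## Robot

A 6-joint arm with a two-finger parallel gripper is mounted at the origin on a cart in front of the work surface, level with it; the furniture and walls round the work are solid. World frame = base frame: x ahead of the robot, y to its left, z up, the work surface at z = 0. Lengths are in m, angles in degrees, forces in N, time in s.
With the tool pointing down it reaches from about 0.35 to 0.775 m from the base axis. Payload 5.5 kg.
Tool frame: the origin (TCP) lies at the very end of the fingers, on their centre line; the grasp point (between the pads) lies 19 mm behind it; z points along the fingers, y is the line along which they close (so a half turn about z gives the same grasp; the last joint's range is limited). The gripper opens to 85 mm and grips with 20 to 120 N. Pads are 22 mm wide; open, the fingers measure 114 mm over their backs; the gripper's body (76 mm by 85 mm) begins 54 mm behind the grasp point. The pads swing forward as they close: fully open they stand 13 mm farther back than shut.
Start: joints at [-82.598, 17.945, 2.641, 74.691, 0, 82.002], TCP at [0.153, -0.554, 0.231] pointing down, gripper open.
Joint ranges: [-158.12, 158.12], [-49.38, 96.58], [-58.88, 72.47], [-126.05, 133.96], [-84.25, 85.87], [-180, 180]. Speed limits (degrees/s): [147.25, 147.25, 180, 180, 180, 180].

## Interface

Orientations are given as a 3x3 rotation matrix whose columns are the frame's x, y, z axes.
In Python, from station import robot, vision, order gives the robot as it stands.
- The arm moves only by the shell command python3 -m inch 'ROWS' [FORCE]. ROWS is text: rows parted by semicolons, each of 7 numbers parted by spaces: the turn, a rotation vector about the tool's x, y, z in rad, then the shift along the tool's x, y, z in mm, then the finger opening in mm, from 0 to 85.4. A call has 1 to 10 rows; each row is the pose to reach, as a shift and turn from the pose commanded when the call began, along the tool's axes at that moment; what a row does not reach only later rows make up. A row lasts 1/10 s, in which the tool goes at most 50 mm and 8.59 degrees, less where a joint would pass 70% of its speed; a pose out of reach is approached as far as the arm can. A call with a gripper value outside its range is refused whole. The fingers move at their own pace and stop on an object; FORCE is the grip in N (left out, the last holds). Time passes only in rows, so rows that repeat a pose let the fingers close. It gives the time, the measured TCP pose, the force, the opening and the grip force at its end, in the units of the state.
- robot.observe(): the state, without advancing time (a new reading comes with each control period).
- vision.read_camera(name): name is "side" or "top"; returns (picture, depth): 420x560x3 uint8, red, green, blue; 420x560 float32, m along the optical axis (not along the pixel's ray), 0 where there is no reading.
- vision.camera_params(name): a dict with "fx", "fy", "cx", "cy" (pixels), "cam_to_world" (4x4, takes a point from camera to world coordinates). Camera axes: x right, y down, z forward; pixel columns grow to the right and rows downward; lengths in m; the calibration is good to about 2 mm. A picture is of the moment at which its call begins. camera_params takes no time and is no camera call.
- order.hand_in(): hands the job in; it is judged then, once.
The state is a dict: "time_s": time; "q": joint angles; "dq": joint speeds; "effort": joint torques, N m; "tcp_pos": TCP position; "orientation": TCP orientation; "force": force on the tool from outside, world axes, zero at the start; "wrist_torque": the same for the moment, N m; "width": opening from 0.0 (shut) to 1.0 (fully open); "grip_force": force on a finger pad.
Only numpy, scipy, OpenCV 4.12 (cv2) and the standard library are available. Lean on these libraries where they do the work, as an engineer would, in place of code of your own. Each camera call takes 0.05 s, during which the arm holds its last target. There are 200 camera calls.

## Task

Open the folded sample stand: pull its upright plywood leaf forward over its centre so that it snaps all the way down into a level shelf. Then take the white-faced board offcut that stands on its long edge on the table and stand it the same way up on the opened shelf, roughly in the middle and roughly parallel to the stand's back plate, and let go. Leave the yellow tape measure and the small oil bottle where they are.

Things in the scene. Friction and masses are not known exactly. Their poses are not given: they have to be found in the camera images.
- stand: Folding sample stand, screwed down: grey base 175 x 160 x 8 mm, aluminium back plate at the rear (130 mm wide, 6 mm thick, front face 20 mm behind the hinge, top 92 mm above the table), plywood leaf hinged in front. Origin on the table under the middle of the hinge axis; base from 135 mm before it to 40 mm behind. +x points rearward (leaf to back plate), y along the hinge; the leaf opens to -x.
- leaf (a joint): Leaf hinge, rad: 0 = folded, upright (its start); 1.57 = open, level; both end stops. Axis along the stand's y, 45 mm above its origin. An over-centre spring (strut at the left side, +y) holds either state: about 4 N at the free edge starts it; past the balance point near 0.6 rad it snaps open by itself, short of it it snaps back.
- leaf_edge (a point): Middle of the leaf's free edge on its rear face, 130 mm from the hinge, 175 mm above the table when folded. Leaf 138 mm wide, 10 mm thick; its rear face holds the hinge axis and becomes the shelf top. An orange lip 8 x 8 mm along this edge stands out rearward (upward when open). Free space behind it above the back plate: a finger can reach down there from above.
- shelf_mid (a point): Middle of the top face of the opened shelf: a point fixed to the stand, 45 mm above the table, 65 mm in front of the hinge axis, axes as the stand's. The shelf reaches 65 mm to front and back of it and 69 mm to each side.
- offcut_center (a point): Centre of the board offcut: chipboard with white faces, 18 mm thick (its x), 134 mm long (its y), 72 mm high (its z), about 0.12 kg. Stands on its long edge on the table; this point is 36 mm above its underside.
- tape_measure: Yellow tape measure, 36 x 75 x 60 mm, standing; origin at the centre of its underside. To be left alone.
- fluid_bottle: Small square bottle of yellow oil with a white cap, 43 x 57 x 104 mm, standing; origin at the centre of its underside. To be left alone.
Mind the look-alikes: they are no part of the job. What is shaped like the part that bears offcut_center but pink is not meant.

How it is judged:
By the outcome, as a careful person would: the job done as asked, in the order asked, and still so for the second after the job is handed in, with the robot touching nothing.
It also fails if it takes over 58 s, if anything falls off the work surface, if the arm or the gripper's body presses on something with over 40 N, if the wrist force passes 120 N, or if a joint passes its speed limit or range.

## Working session

There is one attempt and no reset: what is moved stays moved. The work goes in short steps, Python scripts to look and compute and a shell command to move; the robot and the scene stay as the last step left them, time stands still between calls to the robot, and variables do not carry over. Pictures are saved under pics/ and viewed, at most 10 in all, crops included, and the job is handed in when it is done.

```bash
mkdir -p pics
python3 - <<'E'
from station import robot, vision
import cv2,numpy as np
for n in("side","top"):
    im,d=vision.read_camera(n); cv2.imwrite(f"pics/{n}0.png",im[:,:,::-1]); np.savez(f"{n}0.npz",im=im,d=d)
    p=vision.camera_params(n); print(n,p["fx"],p["cx"],p["cy"],np.round(p["cam_to_world"],3).tolist())
s=robot.observe();print(s["time_s"],s["tcp_pos"],np.round(s["orientation"],3).tolist(),s["force"])
E
```

```text
side 379.8186194391149 279.0542062800514 205.33494448662086 [[-0.918, -0.175, 0.356, -0.009], [-0.396, 0.353, -0.848, 1.005], [0.023, -0.919, -0.394, 0.648], [0.0, 0.0, 0.0, 1.0]]
top 459.3523818321705 280.12154510806766 208.24491359087915 [[-0.027, -0.997, 0.069, 0.37], [-1.0, 0.026, -0.006, -0.09], [0.004, -0.069, -0.998, 1.385], [0.0, 0.0, 0.0, 1.0]]
0.1 [ 0.15265261 -0.55388321  0.2304879 ] [[0.964, 0.266, -0.0], [0.266, -0.964, 0.002], [0.0, -0.002, -1.0]] [ 0.8879989  -0.41018221 -0.82992429]
```

View pics/side0.png

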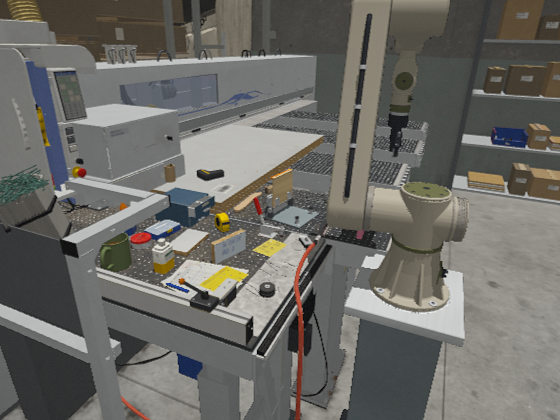

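View pics/top0.png

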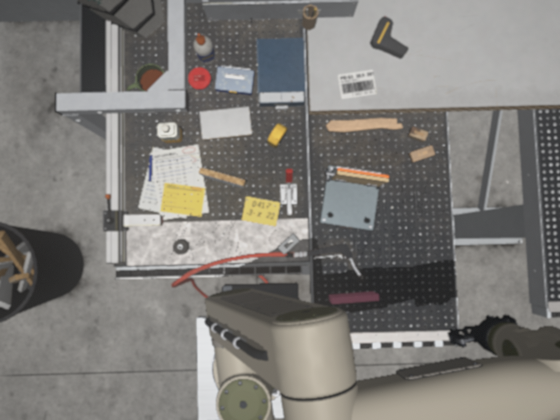

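The top view shows the stand's base at about (350,205), with the leaf and orange lip at (362,174). The offcut's edge is at (221,176), the tape at (277,133), the bottle at (167,130) and the pink look-alike at (355,297). I'll enlarge both regions.

Run:
```python
import cv2,numpy as np
t=np.load("top0.npz")["im"][:,:,::-1];s=np.load("side0.npz")["im"][:,:,::-1]
a=cv2.resize(t[110:250,190:400],(800,533),interpolation=cv2.INTER_CUBIC)
b=cv2.resize(s[160:280,140:340],(800,480),interpolation=cv2.INTER_CUBIC)
cv2.imwrite("pics/a.png",a);cv2.imwrite("pics/b.png",b)
```

```text
(no output)
```

View pics/a.png

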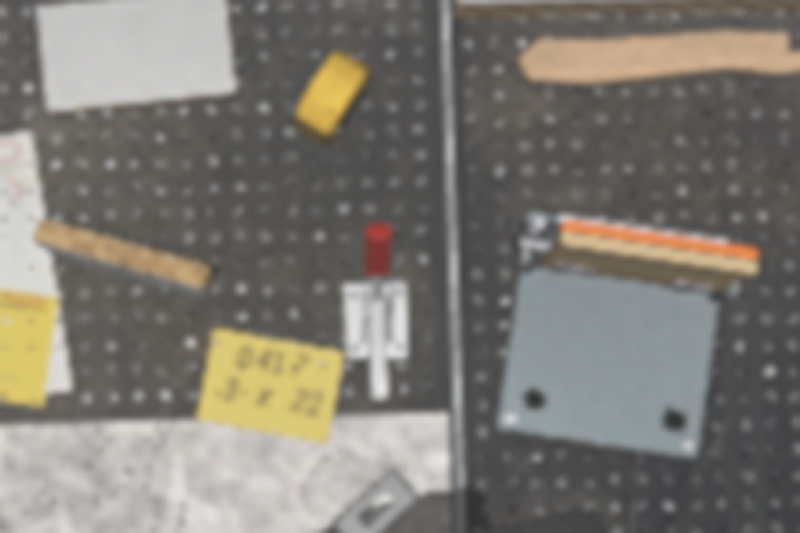

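View pics/b.png

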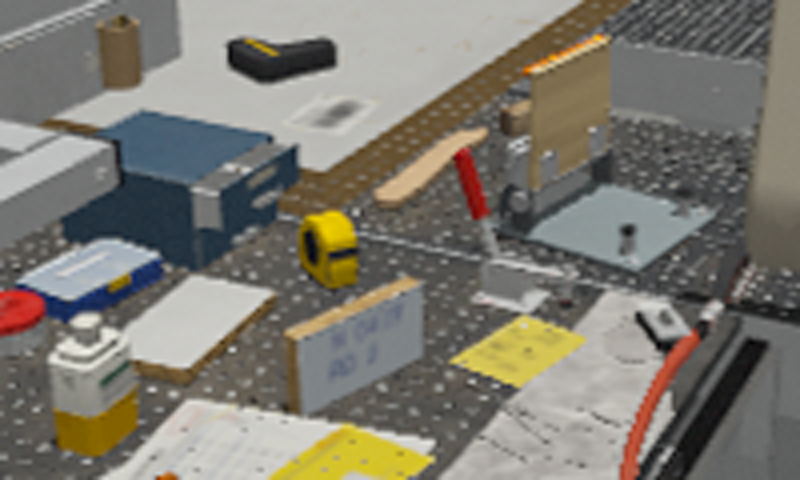

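The crops show the leaf upright with its orange lip (top crop 560-760, 220-255). The offcut's wood edge runs from (40,232) to (210,278) in the top crop. Next I'll cast rays to get positions.

```bash
cat > h.py <<'E'
import cv2,numpy as np
from station import vision
def ray(n,uv,z):
    p=vision.camera_params(n);T=np.array(p["cam_to_world"])
    uv=np.atleast_2d(uv).astype(float)
    d=np.c_[(uv[:,0]-p["cx"])/p["fx"],(uv[:,1]-p["cy"])/p["fy"],np.ones(len(uv))]@T[:3,:3].T
    return T[:3,3]+d*((z-T[2,3])/d[:,2])[:,None]
def rect(im,roi,lo,hi,z,n="top",show=True):
    x0,y0,x1,y1=roi; hsv=cv2.cvtColor(im,cv2.COLOR_RGB2HSV)[y0:y1,x0:x1]
    m=cv2.inRange(hsv,np.array(lo),np.array(hi))
    c=max(cv2.findContours(m,0,cv2.CHAIN_APPROX_NONE)[0],key=cv2.contourArea)
    ctr=c[:,0,:]+[x0,y0]
    P=ray(n,ctr,z); r=cv2.minAreaRect((P[:,:2]*1000).astype(np.float32))
    b=cv2.boxPoints(r)
    l=max((b[1]-b[0],b[2]-b[1]),key=np.linalg.norm)
    if show: print("px",len(ctr),"centre mm",np.round(r[0],1),"size",np.round(r[1],1),"long axis deg",round(np.degrees(np.arctan2(l[1],l[0]))%180,1))
    return r
E
python3 - <<'E'
from h import *
t=np.load("top0.npz")["im"];s=np.load("side0.npz")["im"]
print("lip");rect(t,(325,155,400,185),(3,140,150),(14,255,255),.175)
print("offcut");rect(t,(190,160,255,195),(8,60,80),(22,200,255),.072)
print("base");rect(t,(315,178,390,235),(85,15,80),(110,120,200),.008)
print("tape");rect(t,(262,118,295,150),(18,120,100),(32,255,255),.06)
hsv=cv2.cvtColor(t,cv2.COLOR_RGB2HSV);print(hsv[176,221],hsv[172,362],hsv[205,350])
E
```

```text
lip
px 101 centre mm [ 542.  -319.7] size [134.3   5.7] long axis deg 80.8
offcut
px 96 centre mm [558.   66.2] size [135.1  19.1] long axis deg 72.5
base
px 184 centre mm [ 469.9 -306.5] size [162.9 133.6] long axis deg 79.4
tape
px 51 centre mm [678.9 -92.6] size [34.2 62.8] long axis deg 146.8
[ 16 102 178] [ 10 144 228] [ 97  22 153]
```

The stand's hinge is near (0.5375, -0.3185) with yaw -9.8°. The offcut's centre is at (0.558, 0.066) with its long axis at 72.5°. Next I'll move above the space behind the leaf, with tool y along stand x and the fingers shut.

```bash
python3 -m inch '0 0 -1.131 465 -110 0 0; 0 0 -1.131 465 -110 0 0; 0 0 -1.131 465 -110 0 0; 0 0 -1.131 465 -110 0 0; 0 0 -1.131 465 -110 0 0; 0 0 -1.131 465 -110 0 0; 0 0 -1.131 465 -110 0 0; 0 0 -1.131 465 -110 0 0; 0 0 -1.131 465 -110 0 0; 0 0 -1.131 465 -110 0 0' && python3 -m inch '0 0 0 0 0 0 0;0 0 0 0 0 0 0;0 0 0 0 0 0 0;0 0 0 0 0 0 0'
cat > st.py <<'E'
from station import robot
import numpy as np
s=robot.observe();o=s["orientation"];print(round(s["time_s"],2),np.round(s["tcp_pos"]*1000 if hasattr(s["tcp_pos"],'shape') else s["tcp_pos"],1),"yaw x",np.round(np.degrees(np.arctan2(o[1][0],o[0][0])),1),np.round(s["force"],1),s["width"],np.round(s["q"],0))
E
python3 st.py
```

```text
time_s: 1.1
tcp_pos: [0.5745, -0.3222, 0.2304]
orientation: [[0.167, 0.986, -0.0], [0.986, -0.167, 0.001], [0.001, -0.0, -1.0]]
force: [-0.7, -0.1, -0.6]
width: -0.002
grip_force: 0.0
time_s: 1.5
tcp_pos: [0.5706, -0.3258, 0.2314]
orientation: [[0.172, 0.985, -0.0], [0.985, -0.172, -0.0], [-0.0, -0.0, -1.0]]
force: [0.9, -0.3, 0.8]
width: -0.001
grip_force: 0.0
1.5 [ 570.6 -325.8  231.4] yaw x 80.1 [ 0.9 -0.3  0.8] -0.0010346154966343203 [-37.  28.  17.  79.  -0.  63.]
```

```bash
python3 -m inch '0 0 0 0 0 40 0; 0 0 0 0 0 72 0; 0 0 0 0 0 72 0; 0 0 0 0 0 72 0' && python3 -m inch '0 0 0 0 -10 0 0; 0 0 0 0 -20 0 0; 0 0 0 0 -30 1 0; 0 0 0 0 -40 2 0; 0 0 0 0 -50 4 0; 0 0 0 0 -60 7 0;0 0 0 0 -60 7 0'
python3 - <<'E'
from h import *
im,d=vision.read_camera("side");b=cv2.resize(im[130:250,220:340,::-1],(600,600),interpolation=cv2.INTER_CUBIC);cv2.imwrite("pics/c.png",b)
E
```

```text
time_s: 1.9
tcp_pos: [0.5708, -0.3254, 0.1597]
orientation: [[0.172, 0.985, -0.001], [0.985, -0.172, 0.001], [0.0, -0.001, -1.0]]
force: [0.7, 0.2, -0.0]
width: -0.004
grip_force: 0.0
time_s: 2.6
tcp_pos: [0.5111, -0.3144, 0.1532]
orientation: [[0.171, 0.985, -0.0], [0.985, -0.171, -0.0], [-0.0, -0.0, -1.0]]
force: [2.3, -0.0, 0.8]
width: -0.003
grip_force: 0.6
```

View pics/c.png

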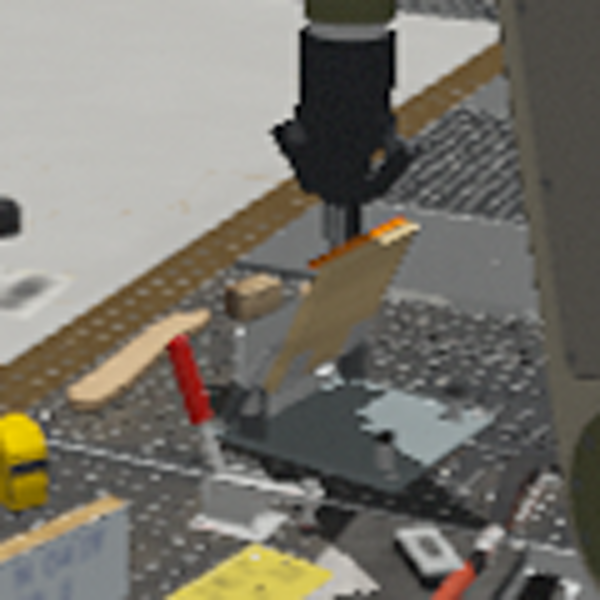

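The leaf is tilting forward, with the closed fingers behind the lip at crop (345,225). I'll carry on over centre.

```bash
python3 -m inch '0 0 0 0 -10 4 0; 0 0 0 0 -20 8 0; 0 0 0 0 -30 13 0; 0 0 0 0 -40 18 0; 0 0 0 0 -50 22 0; 0 0 0 0 -50 22 0; 0 0 0 0 -50 22 0' && python3 -m inch '0 0 0 0 0 -100 0; 0 0 0 0 0 -100 0; 0 0 0 0 0 -100 0;0 0 0 0 0 -100 0'
python3 - <<'E'
from h import *
im,d=vision.read_camera("side");b=cv2.resize(im[130:250,220:340,::-1],(600,600),interpolation=cv2.INTER_CUBIC);cv2.imwrite("pics/d.png",b)
E
```

```text
time_s: 3.35
tcp_pos: [0.4636, -0.3062, 0.1306]
orientation: [[0.17, 0.985, 0.0], [0.985, -0.17, -0.0], [-0.0, 0.0, -1.0]]
force: [0.7, 0.6, 0.5]
width: -0.0
grip_force: 0.0
time_s: 3.75
tcp_pos: [0.4649, -0.307, 0.2324]
orientation: [[0.17, 0.985, 0.003], [0.985, -0.17, -0.003], [-0.002, 0.004, -1.0]]
force: [-0.7, 1.4, 0.2]
width: 0.001
grip_force: 0.0
```

View pics/d.png

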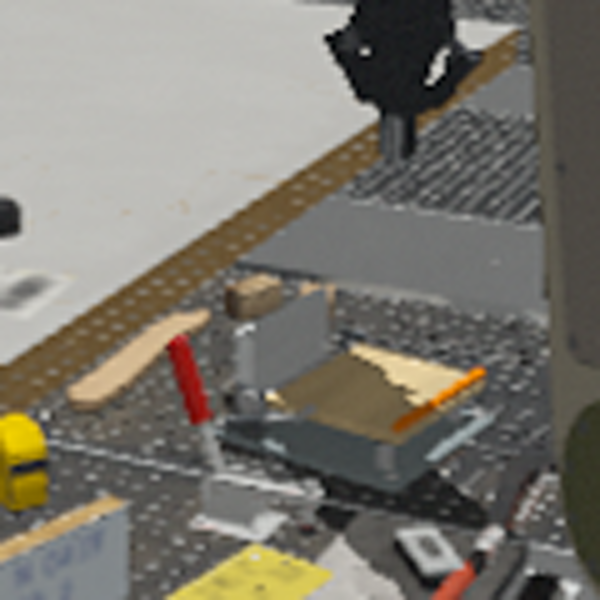

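The leaf is fully open: the shelf is level and the orange lip is at the front (crop 440,400). Now to the offcut.

```bash
python3 -m inch '0 0 0.133 383 28 0 60; 0 0 0.133 383 28 0 60; 0 0 0.133 383 28 0 60; 0 0 0.133 383 28 0 60; 0 0 0.133 383 28 0 60; 0 0 0.133 383 28 0 60; 0 0 0.133 383 28 0 60; 0 0 0.133 383 28 0 60; 0 0 0.133 383 28 0 60; 0 0 0.133 383 28 0 60' >/dev/null && python3 -m inch '0 0 0 0 0 50 60;0 0 0 0 0 100 60;0 0 0 0 0 100 60;0 0 0 0 0 100 60'; python3 st.py
python3 - <<'E'
from h import *
for n,c in(("top",(170,110,310,215)),("side",(180,170,320,275))):
    im,d=vision.read_camera(n);x0,y0,x1,y1=c
    b=cv2.resize(im[y0:y1,x0:x1,::-1],(400,300),interpolation=cv2.INTER_CUBIC)
    o=b if n=="top" else np.hstack([o,b])
    if n=="top":o=b
cv2.imwrite("pics/e.png",o)
E
```

```text
time_s: 5.2
tcp_pos: [0.555, 0.0653, 0.1298]
orientation: [[0.301, 0.954, -0.003], [0.954, -0.301, -0.0], [-0.001, -0.003, -1.0]]
force: [0.4, 0.7, -0.0]
width: 0.703
grip_force: 0.0
5.2 [555.   65.3 129.8] yaw x 72.5 [ 0.4  0.7 -0. ] 0.702627445631793 [ -2.  19. -10.  61.  -0. 106.]
```

View pics/e.png

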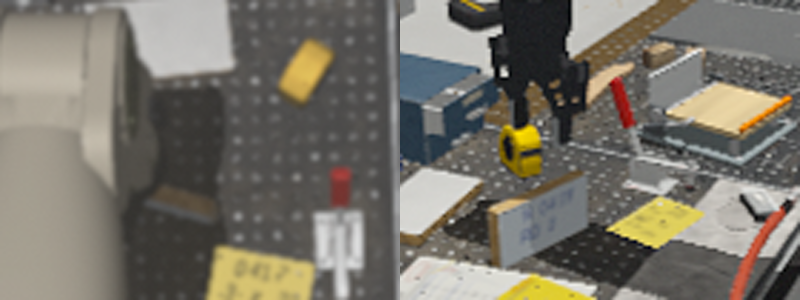

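The right half shows the open fingers straddling the offcut from above, and the tape stands clear behind. I'll go down and grip.

```bash
python3 -m inch '0 0 0 0 3 40 60;0 0 0 0 3 70 60;0 0 0 0 3 100 60;0 0 0 0 3 100 60;0 0 0 0 3 100 60' && python3 -m inch '0 0 0 0 0 0 5;0 0 0 0 0 0 5;0 0 0 0 0 0 5;0 0 0 0 0 0 5;0 0 0 0 0 0 5;0 0 0 0 0 0 5;0 0 0 0 0 0 5;0 0 0 0 0 0 5' 50; python3 st.py
```

```text
time_s: 5.8
tcp_pos: [0.5607, 0.0654, 0.0324]
orientation: [[0.3, 0.954, 0.003], [0.954, -0.3, -0.0], [0.001, 0.003, -1.0]]
force: [0.1, -0.6, 0.2]
width: 0.703
grip_force: 0.0
time_s: 6.6
tcp_pos: [0.5602, 0.0656, 0.0318]
orientation: [[0.299, 0.954, 0.003], [0.954, -0.299, -0.0], [0.001, 0.003, -1.0]]
force: [-0.0, -0.4, 6.8]
width: 0.186
grip_force: 51.6
6.6 [560.2  65.6  31.8] yaw x 72.6 [-0.  -0.4  6.8] 0.18551669801090528 [ -1.  25. -17.  48.  -0. 106.]
```

The offcut is gripped (51.6 N). I'll lift it and carry it over the shelf.

```bash
python3 -m inch '0 0 0 0 0 -20 5;0 0 0 0 0 -50 5;0 0 0 0 0 -80 5;0 0 0 0 0 -110 5;0 0 0 0 0 -140 5;0 0 0 0 0 -140 5' && python3 -m inch '0 0 -0.01 -30 2 0 5;0 0 -0.03 -70 5 0 5;0 0 -0.05 -115 9 0 5;0 0 -0.07 -160 12 0 5;0 0 -0.09 -205 16 0 5;0 0 -0.11 -250 19 0 5;0 0 -0.12 -295 23 0 5;0 0 -0.13 -335 26 0 5;0 0 -0.133 -365 28 0 5;0 0 -0.133 -382 29 0 5' && python3 -m inch '0 0 0 0 0 0 5;0 0 0 0 0 0 5;0 0 0 0 0 0 5'; python3 st.py
python3 - <<'E'
from h import *
o=[]
for n,c in(("top",(300,130,420,220)),("side",(210,110,350,215))):
    im,d=vision.read_camera(n);x0,y0,x1,y1=c
    o.append(cv2.resize(im[y0:y1,x0:x1,::-1],(400,300),interpolation=cv2.INTER_CUBIC))
    if n=="side": rect(im,(260,170,345,225),(3,140,120),(14,255,255),.053,"side")
cv2.imwrite("pics/f.png",np.hstack(o))
E
```

```text
time_s: 7.2
tcp_pos: [0.5617, 0.0656, 0.175]
orientation: [[0.299, 0.954, 0.008], [0.954, -0.299, -0.0], [0.002, 0.008, -1.0]]
force: [0.5, 0.0, 0.2]
width: 0.191
grip_force: 50.7
time_s: 8.2
tcp_pos: [0.4712, -0.3096, 0.1692]
orientation: [[0.173, 0.985, -0.001], [0.985, -0.173, 0.0], [0.0, -0.001, -1.0]]
force: [-0.5, -0.3, -1.1]
width: 0.188
grip_force: 50.7
time_s: 8.5
tcp_pos: [0.4725, -0.306, 0.1701]
orientation: [[0.169, 0.986, -0.0], [0.986, -0.169, 0.001], [0.001, -0.001, -1.0]]
force: [-0.7, -0.8, -0.4]
width: 0.189
grip_force: 50.7
8.5 [ 472.5 -306.   170.1] yaw x 80.3 [-0.7 -0.8 -0.4] 0.18942556058783233 [-41.  18.  -6.  66.   0.  59.]
px 9 centre mm [ 420.5 -238.5] size [24.9  9.3] long axis deg 79.9
```

View pics/f.png

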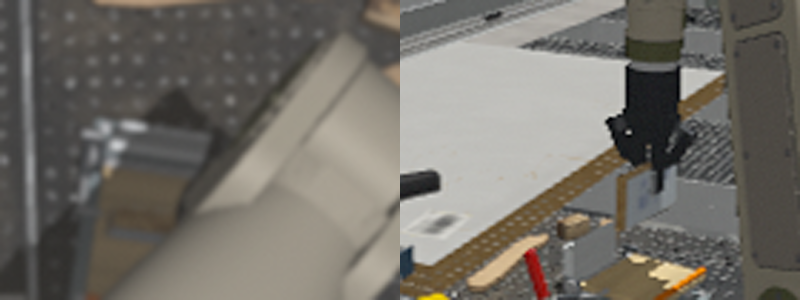

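The offcut is held upright above the shelf, parallel to the back plate. I'll lower it, taking the last part slowly while watching the force.

```bash
python3 -m inch '0 0 0 0 0 25 5;0 0 0 0 0 50 5;0 0 0 0 0 70 5;0 0 0 0 0 82 5;0 0 0 0 0 88 5;0 0 0 0 0 89 5;0 0 0 0 0 89 5' && python3 -m inch '0 0 0 0 0 1 5;0 0 0 0 0 2 5;0 0 0 0 0 3 5;0 0 0 0 0 3 5'
```

```text
time_s: 9.3
tcp_pos: [0.4729, -0.3078, 0.082]
orientation: [[0.17, 0.985, 0.001], [0.985, -0.17, -0.001], [-0.001, 0.001, -1.0]]
force: [-0.2, -0.5, -0.1]
width: 0.195
grip_force: 50.7
time_s: 9.7
tcp_pos: [0.4723, -0.3076, 0.0784]
orientation: [[0.17, 0.985, 0.0], [0.985, -0.17, -0.0], [-0.0, 0.0, -1.0]]
force: [0.3, -0.4, -1.2]
width: 0.19
grip_force: 50.7
```

```bash
python3 -m inch '0 0 0 0 0 0.5 5;0 0 0 0 0 1 5;0 0 0 0 0 1 5' && python3 -m inch '0 0 0 0 0 0.5 5;0 0 0 0 0 1 5;0 0 0 0 0 1 5'
```

```text
time_s: 10.0
tcp_pos: [0.4723, -0.3075, 0.0772]
orientation: [[0.17, 0.985, -0.0], [0.985, -0.17, 0.0], [0.0, -0.0, -1.0]]
force: [0.0, -0.2, -2.1]
width: 0.188
grip_force: 50.7
time_s: 10.3
tcp_pos: [0.4724, -0.3076, 0.0768]
orientation: [[0.17, 0.985, 0.0], [0.985, -0.17, -0.0], [-0.0, 0.0, -1.0]]
force: [-2.2, 0.7, 3.7]
width: 0.186
grip_force: 51.3
```

The wrist force rose to 3.7 N, so the offcut is touching the shelf. Release and retreat, moving sideways afterwards to clear the view.

```bash
python3 -m inch '0 0 0 0 0 0 22;0 0 0 0 0 0 24;0 0 0 0 0 0 30;0 0 0 0 0 0 40;0 0 0 0 0 0 55;0 0 0 0 0 0 55;0 0 0 0 0 0 55;0 0 0 0 0 0 55' && python3 -m inch '0 0 0 0 0 -20 55;0 0 0 0 0 -50 55;0 0 0 0 0 -90 55;0 0 0 0 0 -130 55;0 0 0 0 0 -170 55;0 0 0 0 0 -170 55' && python3 -m inch '0 0 0 280 100 0 55;0 0 0 280 100 0 55;0 0 0 280 100 0 55;0 0 0 280 100 0 55;0 0 0 280 100 0 55;0 0 0 280 100 0 55;0 0 0 280 100 0 55;0 0 0 280 100 0 55'
python3 - <<'E'
from h import *
o=[]
for n,c in(("top",(300,130,420,220)),("side",(210,130,350,235))):
    im,d=vision.read_camera(n);x0,y0,x1,y1=c
    o.append(cv2.resize(im[y0:y1,x0:x1,::-1],(400,300),interpolation=cv2.INTER_CUBIC))
    np.savez(n+"1.npz",im=im,d=d)
cv2.imwrite("pics/g.png",np.hstack(o))
E
```

```text
time_s: 11.1
tcp_pos: [0.4724, -0.3076, 0.0763]
orientation: [[0.17, 0.985, 0.0], [0.985, -0.17, -0.0], [-0.0, 0.0, -1.0]]
force: [-0.1, -0.4, -0.4]
width: 0.646
grip_force: 0.0
time_s: 11.7
tcp_pos: [0.4746, -0.3095, 0.2527]
orientation: [[0.17, 0.985, 0.008], [0.985, -0.17, -0.007], [-0.006, 0.009, -1.0]]
force: [0.9, -0.9, -0.4]
width: 0.65
grip_force: 0.0
time_s: 12.5
tcp_pos: [0.6185, -0.0474, 0.2453]
orientation: [[0.168, 0.986, -0.001], [0.986, -0.168, -0.0], [-0.0, -0.001, -1.0]]
force: [-1.4, -0.0, -0.1]
width: 0.643
grip_force: 0.0
```

View pics/g.png

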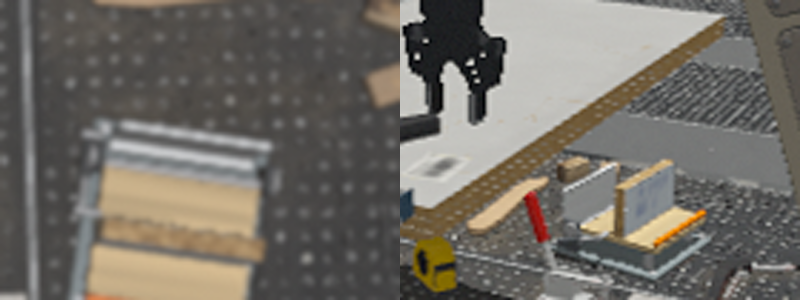

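The offcut stands upright in the middle of the level shelf (top crop 180,240), parallel to the back plate. The gripper is well clear and the tape hasn't moved.

```bash
python3 -m inch '0 0 0 0 0 0 55;0 0 0 0 0 0 55;0 0 0 0 0 0 55;0 0 0 0 0 0 55' >/dev/null; python3 -c "
from station import order
print(order.hand_in())"
```

```text
the job is handed in; nothing more can be done
None
```

The stand is open with its shelf level, the white-faced offcut stands upright in the middle of it and parallel to the back plate, the tape measure and bottle were not touched, and the job was handed in at about 13 s.

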